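# Put the matching upper half back on a split pipe clamp

## Robot

A 6-joint arm with a two-finger parallel gripper is mounted at the origin on the work surface. World frame = base frame: x ahead of the robot, y to its left, z up, the work surface at z = 0. Lengths are in m, angles in degrees, forces in N, time in s.
With the tool pointing down it reaches from about 0.35 to 0.875 m from the base axis. Payload 4.2 kg.
Tool frame: the origin (TCP) lies at the very end of the fingers, on their centre line; the grasp point (between the pads) lies 19 mm behind it (r.grip_point_offset is the distance from the TCP to the grasp point, in m); z points along the fingers, y is the line along which they close (so a half turn about z gives the same grasp; the last joint's range is limited). The gripper opens to 87 mm and grips with 3 to 60 N. Pads are 19 mm wide; open, the fingers measure 117 mm over their backs; the gripper's body (75 mm by 190 mm) begins 51 mm behind the grasp point.
Start: joints at [86.035, 22.042, 0.453, 0, -68.411, -14.817], TCP at [0.201, 0.592, 0.223] pointing down, gripper open.
Joint ranges: [-179.83, 179.83], [-69.29, 118.12], [-61.27, 80.66], [-181.25, 117.63], [-171.15, -9.14], [-177.46, 177.46]. Speed limits (degrees/s): [159.86, 159.86, 180, 180, 180, 180].

## Interface

Orientations are given as a 3x3 rotation matrix whose columns are the frame's x, y, z axes.
In Python, from station import r gives the robot as it stands.
- The arm moves only by the tool move_arm, never from a script. Its argument "series" is a list of rows, each a list of 3 entries, a list of its own where there are three numbers: the turn, a rotation vector about the tool's x, y, z as a fraction of full scale, then the shift along the tool's x, y, z as a fraction of full scale, then the opening, from 0 (shut) to 1 (fully open). A call has 1 to 12 rows; each row shifts and turns the commanded pose from where the row before left it, along the tool's axes as they then stand; what a row does not reach is not made up. Full scale, the value 1, is 0.5 m for a shift and 0.1 rad for a turn. A row lasts 1/10 s, in which the tool goes at most 50 mm and 8.59 degrees, less where a joint would pass 70% of its speed; a pose out of reach is approached as far as the arm can. A call with a number of a shift or a turn outside -1 to 1 is refused whole. A call with a gripper value outside its range is refused whole. The fingers move at their own pace and stop on an object; the grip force is fixed at half the most. Time passes only in rows, so rows that do not move let the fingers close. It gives the time, the measured TCP pose, the force, the opening and the grip force at its end, in the units of the state.
- r.sense(): the state, without advancing time (a new reading comes with each control period).
- r.capture(name): name is "scene" or "top" or "wrist"; returns a dict with "img" (480x640x3 uint8, red, green, blue), "fx", "fy", "cx", "cy" (pixels), "origin" and "orientation" of the camera in the world. Camera axes: x right, y up, looking along -z (the intrinsics and any distortion apply to the point x, -y, -z); pixel columns grow to the right and rows downward; lengths in m; the calibration is good to about 2 mm. The wrist camera is an equidistant fisheye: a pixel r from the principal point sees the ray r / f radians off the axis. A picture is of the moment at which its call begins. There is no depth.
- r.finish_job(): hands the job in; it is judged then, once.
Trained networks look in the newest picture that a camera, given by its name, has taken for a name from the list of things; names that differ only in an ending like _2 or _b are one class to them, and where a whole thing is asked for, a point or a joint stands for the part that bears it (a point fixed in the world has none). Each returns a list of dicts, best first, with "score" (0 to 1); they miss things now and then, are a little off and sometimes report something else, mostly with a low value. They report only what shows in the picture. A call takes as long as a camera call. They do not tell look-alikes from the thing itself.
- r.cut_out(target, camera): "pixels" (480x640 bool, what is visible of it) and "centre" ([column, row] in pixels, amid what is visible of it).
- r.pinpoint(target, camera): "centre" ([column, row] in pixels: a listed point, or the origin of a listed thing).
The state is a dict: "time_s": time; "joints": joint angles; "joint_velocities": joint speeds; "effort": joint torques, N m; "tcp_pos": TCP position; "ee_rot": TCP orientation; "wrist_force": force on the tool from outside, world axes, zero at the start; "moment": the same for the moment, N m; "gripper_width": opening from 0.0 (shut) to 1.0 (fully open); "gripper_force": force on a finger pad.
Only numpy, scipy, OpenCV 4.12 (cv2) and the standard library are available. Lean on these libraries where they do the work, as an engineer would, in place of code of your own. Each camera call takes 0.05 s, during which the arm holds its last target. There are 200 camera calls.

## Task

A copper pipe lies in the open lower half of a split pipe clamp, and three loose upper halves stand on the bench; only one of them, with the same bore and the same ear-to-ear span as the lower half, belongs to it. Lift that one by its square boss and set it gently, without dropping it, over the pipe, squarely in line with the lower half so that both its ears lie flush on the lower half's ears, and let go. Leave the other two upper halves standing where they are.

Things in the scene. Friction and masses are not known exactly. Their poses are not given: they have to be found in the camera images.
- seat (a point): Fixed lower half of the clamp, dark iron, on a plywood board: bore 48 mm, 104 mm over its ears (y), 36 mm long (x). Point: centre of the bore, level with the flat ear tops, 60 mm above the bench; x along the pipe, z up. A fixed copper pipe, 42 mm outside, 200 mm long, lies centred in it along x, its top 21 mm above the point. No studs on the ears.
- upper_a: Loose iron upper half, 0.3 kg, standing on its ears like a bridge: bore 48 mm, 104 mm over the ears (y), 36 mm long (x). Origin: centre of its underside, on the bore's axis. Crown at 30 mm; on it a 24 mm square boss, sides along x and y, up to 66 mm: the grip. Half-turn symmetrical. Over a 42 mm pipe it has 3 mm play each side; seated, its origin is at the seat.
- upper_b: Loose iron upper half of the same make for another pipe size: bore 66 mm, 134 mm over the ears (y), 36 mm long (x), standing on its ears. Origin: centre of its underside. Crown at 39 mm, top of its 24 mm square boss at 75 mm.
- upper_c: Loose iron upper half of the same make for another pipe size: bore 32 mm, 80 mm over the ears (y), 36 mm long (x), standing on its ears. Origin: centre of its underside. Crown at 22 mm, top of its 24 mm square boss at 58 mm.
There are look-alikes about, which are no part of the job. Leave any turquoise look-alike of the upper_a alone.

How it is judged:
By the outcome, as a careful person would: the job done as asked, in the order asked, and still so for the second after the job is handed in, with the robot touching nothing.
It also fails if it takes over 37 s, if anything falls off the work surface, if the arm or the gripper's body presses on something with over 40 N, if the wrist force passes 120 N, or if a joint passes its speed limit or range.

## Working session

There is one attempt and no reset: what is moved stays moved. The work goes in short steps, Python scripts to look and compute and a tool call to move; the robot and the scene stay as the last step left them, time stands still between calls to the robot, and variables do not carry over. Pictures are saved under pics/ and viewed, at most 10 in all, crops included, and the job is handed in when it is done.

Besides the shell and the picture viewer there is one more tool, called after ">>>" as name([rows], argument=value, ...), one row to a line, values as JSON. move_arm: Moves the arm, as the interface text tells. Its arguments: {"type":"object","properties":{"series":{"type":"array"}},"required":["series"]}

```bash
mkdir -p pics; cat > h.py <<'E'
from station import r
import numpy as np, cv2
def cap(n,save=None):
    c=r.capture(n)
    if save: cv2.imwrite('pics/'+save,c['img'][:,:,::-1])
    return c
def ray(c,u,v):
    x=(u-c['cx'])/c['fx'];y=(v-c['cy'])/c['fy']
    return x,y
def world(c,uv,z,fish=False):
    x=(uv[0]-c['cx'])/c['fx'];y=(uv[1]-c['cy'])/c['fy']
    if fish:
        t=np.hypot(x,y);s=np.sin(t)/max(t,1e-9);d=np.array([x*s,-y*s,-np.cos(t)])
    else: d=np.array([x,-y,-1])
    d=np.array(c['orientation'])@d;o=np.array(c['origin'])
    return o+d*(z-o[2])/d[2]
E
python3 - <<'E'
from h import *
c=cap('top','top.png');s=cap('scene','scene.png')
print(c['origin'],s['origin'],c['fx'])
for n,z in [('seat',.06),('upper_a',0),('upper_b',0),('upper_c',0)]:
  for cam,cc in(('top',c),('scene',s)):
    print(n,cam,[(round(d['score'],2),np.round(d['centre']),np.round(world(cc,d['centre'],z),3)) for d in r.pinpoint(n,cam)[:6]])
E
```

```text
[0.54686997 0.00249168 0.91481058] [ 0.98682086 -0.40787859  0.63347388] 445.17948722052546
seat top [(0.77, array([175., 325.]), array([0.474, 0.234, 0.06 ]))]
seat scene [(0.92, array([356., 145.]), array([0.473, 0.251, 0.06 ]))]
upper_a top [(0.91, array([331., 175.]), array([ 0.777, -0.067,  0.   ])), (0.89, array([317., 327.]), array([ 0.461, -0.034,  0.   ])), (0.69, array([345., 232.]), array([ 0.655, -0.095,  0.   ])), (0.61, array([408., 314.]), array([ 0.486, -0.222,  0.   ])), (0.57, array([204., 231.]), array([0.658, 0.197, 0.   ])), (0.55, array([444., 265.]), array([ 0.586, -0.3  ,  0.   ]))]
upper_a scene [(0.81, array([367., 346.]), array([ 0.778, -0.072,  0.   ])), (0.79, array([245., 228.]), array([ 0.448, -0.036,  0.   ])), (0.74, array([299., 309.]), array([ 0.656, -0.096,  0.   ])), (0.73, array([164., 364.]), array([ 0.585, -0.306,  0.   ])), (0.72, array([175., 295.]), array([ 0.487, -0.221,  0.   ])), (0.69, array([410., 225.]), array([0.666, 0.193, 0.   ]))]
upper_b top [(0.91, array([331., 175.]), array([ 0.777, -0.067,  0.   ])), (0.89, array([317., 327.]),
[... 729 characters left out ...]
0.   ])), (0.89, array([317., 327.]), array([ 0.461, -0.034,  0.   ])), (0.69, array([345., 232.]), array([ 0.655, -0.095,  0.   ])), (0.61, array([408., 314.]), array([ 0.486, -0.222,  0.   ])), (0.57, array([204., 231.]), array([0.658, 0.197, 0.   ])), (0.55, array([444., 265.]), array([ 0.586, -0.3  ,  0.   ]))]
upper_c scene [(0.81, array([367., 346.]), array([ 0.778, -0.072,  0.   ])), (0.79, array([245., 228.]), array([ 0.448, -0.036,  0.   ])), (0.74, array([299., 309.]), array([ 0.656, -0.096,  0.   ])), (0.73, array([164., 364.]), array([ 0.585, -0.306,  0.   ])), (0.72, array([175., 295.]), array([ 0.487, -0.221,  0.   ])), (0.69, array([410., 225.]), array([0.666, 0.193, 0.   ]))]
```

View pics/top.png

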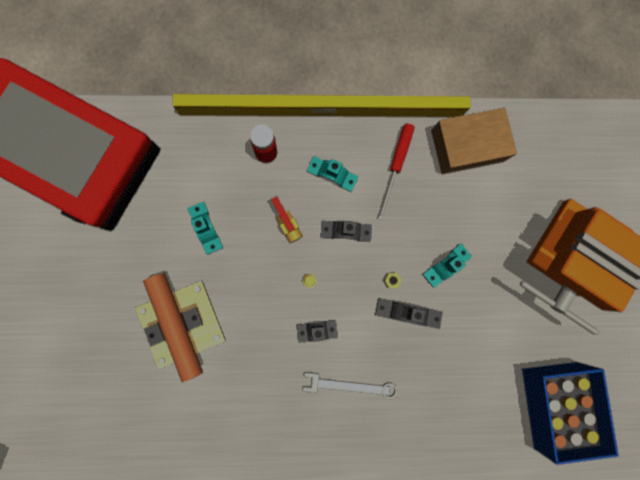

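View pics/scene.png

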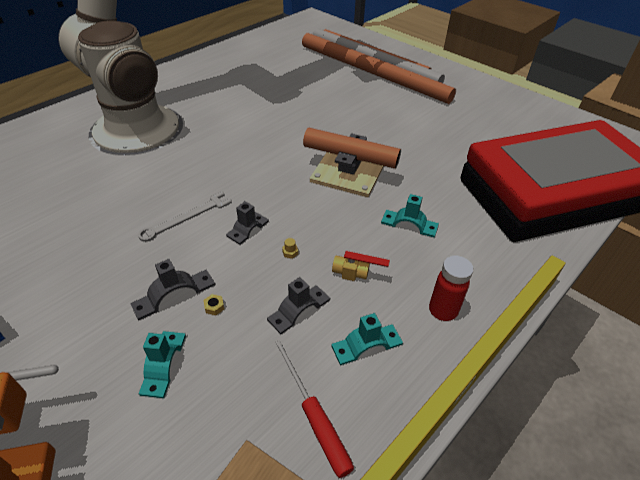

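The top view shows three dark iron uppers at (346,231), (408,314) and (317,331), spanning about 51, 66 and 40 px (about 105, 136 and 82 mm). The one at (346,231) is 104 mm, so it is upper_a. The turquoise ones at (331,173), (204,228) and (447,265) are look-alikes. The pipe and seat are at (175,327). I'll confirm with a crop and fit the pipe.

```bash
cat >> h.py <<'E'
from scipy.optimize import minimize
def project(c,P,fish=False):
    q=(np.asarray(P)-np.array(c['origin']))@np.array(c['orientation'])
    x,y,z=q[:,0],-q[:,1],-q[:,2]
    if fish:
        rr=np.hypot(x,y);t=np.arctan2(rr,z);k=t/np.maximum(rr,1e-9)
    else: k=1/z
    return np.c_[c['cx']+c['fx']*x*k,c['cy']+c['fy']*y*k]
def box(x0,x1,y0,y1,z0,z1,n=7):
    g=np.linspace
    return np.array([(x,y,z) for x in g(x0,x1,n) for y in g(y0,y1,n) for z in g(z0,z1,2)])
a=np.linspace(0,2*np.pi,40)
PIPE=[np.array([(x,.021*np.cos(t),.021*np.sin(t)) for x in np.linspace(-.1,.1,9) for t in a])]
a2=np.linspace(0,np.pi,30)
def upper(R,w,crown,top,ear=.008):
    return [box(-.018,.018,-w/2,w/2,0,ear),np.array([(x,crown*np.cos(t),crown*np.sin(t)) for x in(-.018,0,.018) for t in a2]),box(-.012,.012,-.012,.012,crown-.003,top)]
UA=upper(.024,.104,.030,.066)
def render(c,parts,p,z,fish,S=4):
    m=np.zeros((480*S,640*S),np.uint8);co,si=np.cos(p[2]),np.sin(p[2])
    R=np.array([[co,-si,0],[si,co,0],[0,0,1]])
    for q in parts:
        uv=project(c,q@R.T+[p[0],p[1],z],fish)
        cv2.fillConvexPoly(m,cv2.convexHull(np.round((uv+.5)*S-.5).astype(np.int32)),1)
    return m
def fit(views,parts,p0,z,ear=None):
    # views: list of (cam,mask,fish)
    ms=[(c,cv2.resize(m.astype(np.uint8),None,fx=4,fy=4,interpolation=cv2.INTER_NEAREST),f) for c,m,f in views]
    def cost(d):
        p=[p0[0]+d[0],p0[1]+d[1],p0[2]+d[2]*10]
        return sum(1-(lambda a,b:(a&b).sum()/max(1,(a|b).sum()))(render(c,parts,p,z,f),m) for c,m,f in ms)
    o=minimize(cost,[0,0,0],method='Nelder-Mead',options=dict(initial_simplex=[[0,0,0],[.012,0,0],[0,.012,0],[0,0,.012]],xatol=1e-4,fatol=1e-4,maxiter=120))
    d=o.x;return np.array([p0[0]+d[0],p0[1]+d[1],p0[2]+d[2]*10]),o.fun/len(ms)
def orange(img,near,rad):
    h=cv2.cvtColor(img,cv2.COLOR_RGB2HSV)
    m=cv2.inRange(h,(3,100,40),(14,255,255))
    m=cv2.morphologyEx(m,cv2.MORPH_CLOSE,np.ones((5,5)))
    n,l,st,ce=cv2.connectedComponentsWithStats(m)
    i=1+np.argmin(np.hypot(*(ce[1:]-near).T)+1000*(st[1:,4]<300))
    return l==i
def nearmask(n,cam,near):
    L=r.cut_out(n,cam);d=min(L,key=lambda d:np.hypot(*(np.array(d['centre'])-near)))
    return d['pixels']
E
python3 - <<'E'
from h import *
c=cap('top');s=cap('scene')
mt=orange(c['img'],(175,327),0);msc=orange(s['img'],(352,147),0)
print(mt.sum(),msc.sum())
ang=np.deg2rad(20)
for v in ([(c,mt,0)],[(s,msc,0)],[(c,mt,0),(s,msc,0)]):
    p,f=fit(v,PIPE,(.474,.24,ang),.06);print('pipe',np.round(p[:2],4),np.rad2deg(p[2]).round(1),round(f,3))
ut=nearmask('upper_a','top',(346,231));us=nearmask('upper_a','scene',(299,305))
for v in ([(c,ut,0)],[(s,us,0)],[(c,ut,0),(s,us,0)]):
    p,f=fit(v,UA,(.655,-.095,0.05),0);print('ua',np.round(p[:2],4),np.rad2deg(p[2]).round(1),round(f,3))
A=cv2.resize(c['img'][210:350,280:460],None,fx=4,fy=4,interpolation=cv2.INTER_CUBIC)
cv2.imwrite('pics/crop.png',A[:,:,::-1])
w=cap('wrist','w0.png');st=r.sense()
R=np.array(st['ee_rot']);print(R.round(3),R.T@(np.array(w['origin'])-st['tcp_pos']),(R.T@np.array(w['orientation'])).round(3),w['fx'],st['time_s'])
E
```

```text
2524 1831
pipe [0.4723 0.2388] 22.1 0.053
pipe [0.469  0.2372] 21.4 0.105
pipe [0.4717 0.2385] 22.0 0.085
ua [ 0.657  -0.0955] -5.2 0.066
ua [ 0.6564 -0.0967] -4.7 0.149
ua [ 0.6568 -0.0965] -5.5 0.113
[[ 0.947 -0.322 -0.   ]
 [-0.322 -0.947  0.   ]
 [-0.    -0.    -1.   ]] [ 0.07600521  0.00087206 -0.16195403] [[ 0.001  0.96   0.279]
 [ 1.    -0.    -0.001]
 [-0.001  0.279 -0.96 ]] 371.64829954431775 0.75
```

View pics/crop.png

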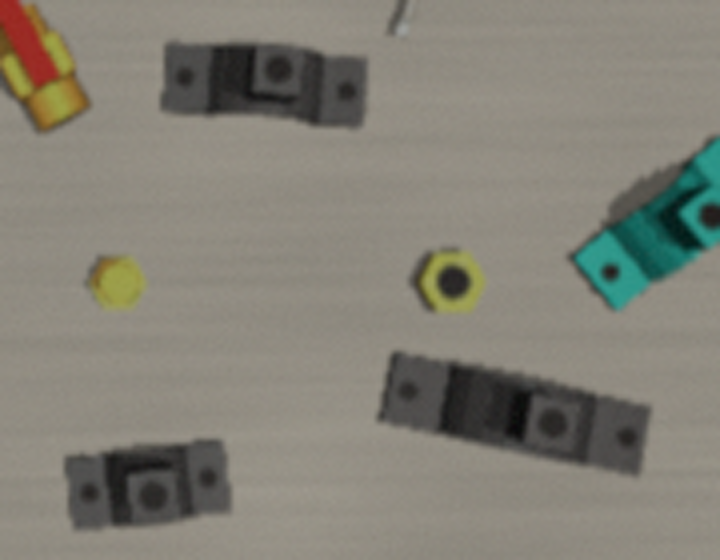

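The crop confirms it. The dark iron upper at crop (265,85), i.e. top (346,231), spans about 104 mm. The wider one is b, the smaller is c, and the turquoise one is a look-alike. upper_a is at (0.657, -0.0955), yaw -5.3°. The pipe is at (0.472, 0.239), yaw 22°.

>>> move_arm([
  [[0, 0, -0.79], [0, 0, 0], 1],
  [[0, 0, -0.79], [0, 0, 0], 1],
  [[0, 0, -0.79], [0, 0, 0], 1],
  [[0, 0, 0], [0.0516, 0.0643, 0], 1],
  [[0, 0, 0], [0.0516, 0.0643, 0], 1],
  [[0, 0, 0], [0.0516, 0.0643, 0], 1],
  [[0, 0, 0], [0.0516, 0.0643, 0], 1],
  [[0, 0, 0], [0.0516, 0.0643, 0], 1],
  [[0, 0, 0], [0.0516, 0.0643, 0], 1],
  [[0, 0, 0], [0.0516, 0.0643, 0], 1],
  [[0, 0, 0], [0.0516, 0.0643, 0], 1],
  [[0, 0, 0], [0.0516, 0.0643, 0], 1],
])

```text
time_s: 1.95
tcp_pos: [0.4069, 0.2811, 0.2229]
ee_rot: [[0.996, -0.09, 0.001], [-0.09, -0.996, 0.001], [0.001, -0.001, -1.0]]
wrist_force: [1.1, 1.5, -0.7]
gripper_width: 1.001
gripper_force: 0.0
```

>>> move_arm([
  [[0, 0, 0], [0.0516, 0.0643, 0.012], 1],
  [[0, 0, 0], [0.0516, 0.0643, 0.012], 1],
  [[0, 0, 0], [0.0516, 0.0643, 0.012], 1],
  [[0, 0, 0], [0.0516, 0.0643, 0.012], 1],
  [[0, 0, 0], [0.0516, 0.0643, 0.012], 1],
  [[0, 0, 0], [0.0516, 0.0643, 0.012], 1],
  [[0, 0, 0], [0.0516, 0.0643, 0.012], 1],
  [[0, 0, 0], [0.0516, 0.0643, 0.012], 1],
  [[0, 0, 0], [0.0516, 0.0643, 0.012], 1],
  [[0, 0, 0], [0.0516, 0.0643, 0.012], 1],
  [[0, 0, 0], [0.0516, 0.0643, 0.01], 1],
  [[0, 0, 0], [0, 0, 0], 1],
])

```text
time_s: 3.15
tcp_pos: [0.658, -0.0995, 0.1555]
ee_rot: [[0.995, -0.096, -0.002], [-0.096, -0.995, -0.001], [-0.001, 0.001, -1.0]]
wrist_force: [0.0, -0.4, 0.0]
gripper_width: 1.003
gripper_force: 0.0
```

```bash
cat > look.py <<'E'
from h import *
w=cap('wrist','w1.png');s=r.sense();R=np.array(s['ee_rot'])
print(s['time_s'],np.round(s['tcp_pos'],4),R.round(3).tolist(),np.round(s['joints'],1))
uv=project(w,[(.657,-.0955,.03)],True)[0];print(uv)
m=nearmask('upper_a','wrist',uv)
p,f=fit([(w,m,True)],UA,(.657,-.0955,np.deg2rad(-5.3)),0);print(p[:2].round(4),np.rad2deg(p[2]).round(2),round(f,3),m.sum())
im=w['img'][:,:,::-1].copy();q=cv2.resize(render(w,UA,p,0,True),(640,480),interpolation=cv2.INTER_AREA)
cv2.drawContours(im,cv2.findContours(q,0,2)[0],-1,(0,0,255),1);cv2.drawContours(im,cv2.findContours(m.astype(np.uint8),0,2)[0],-1,(0,255,0),1);cv2.imwrite('pics/w1.png',im)
E
python3 look.py
```

```text
3.2 [ 0.6571 -0.0976  0.156 ] [[0.996, -0.094, -0.002], [-0.094, -0.996, -0.0], [-0.002, 0.0, -1.0]] [  5.5  28.6   1.3  -0.  -62.7  79.1]
[309.69204292 227.81155614]
[ 0.6561 -0.0979] -4.66 0.063 5521
```

View pics/w1.png

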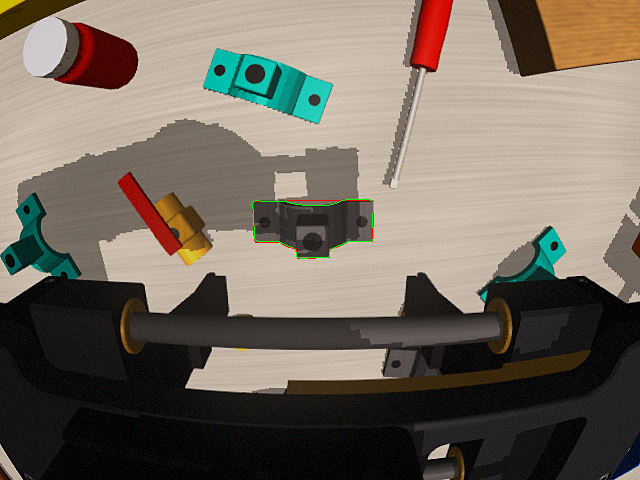

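The wrist view shows the dark upper at (312,228), and the fit overlays it well. The TCP is within 1 mm of its centre and yaw is within 0.7°. I'm descending and gripping.

>>> move_arm([
  [[0, 0, 0], [-0.0014, 0, 0.04], 1],
  [[0, 0, 0], [0, 0, 0.04], 1],
  [[0, 0, 0], [0, 0, 0.04], 1],
  [[0, 0, 0], [0, 0, 0.04], 1],
  [[0, 0, 0], [0, 0, 0.04], 1],
  [[0, 0, 0], [0, 0, 0.02], 1],
  [[0, 0, 0], [0, 0, 0.018], 1],
  [[0, 0, 0], [0, 0, 0], 1],
  [[0, 0, 0], [0, 0, 0], 1],
])

```text
time_s: 4.15
tcp_pos: [0.6566, -0.0951, 0.0394]
ee_rot: [[0.996, -0.09, 0.001], [-0.09, -0.996, -0.0], [0.001, 0.0, -1.0]]
wrist_force: [-0.7, 0.2, 0.6]
gripper_width: 0.995
gripper_force: 0.0
```

>>> move_arm([
  [[0, 0, 0], [0, 0, 0], 0.6],
  [[0, 0, 0], [0, 0, 0], 0.4],
  [[0, 0, 0], [0, 0, 0], 0.1],
  [[0, 0, 0], [0, 0, 0], 0.1],
  [[0, 0, 0], [0, 0, 0], 0.1],
  [[0, 0, 0], [0, 0, 0], 0.1],
  [[0, 0, 0], [0, 0, 0], 0.1],
  [[0, 0, 0], [0, 0, 0], 0.1],
  [[0, 0, 0], [0, 0, 0], 0.1],
  [[0, 0, 0], [0, 0, 0], 0.1],
])

```text
time_s: 5.15
tcp_pos: [0.656, -0.0956, 0.0385]
ee_rot: [[0.996, -0.091, -0.0], [-0.091, -0.996, -0.0], [-0.0, 0.0, -1.0]]
wrist_force: [-0.2, -1.3, -0.7]
gripper_width: 0.271
gripper_force: 30.0
```

>>> move_arm([
  [[0, 0, 0], [0, 0, -0.01], 0.1],
  [[0, 0, 0], [0, 0, -0.03], 0.1],
  [[0, 0, 0], [0, 0, -0.05], 0.1],
  [[0, 0, 0], [0, 0, -0.06], 0.1],
  [[0, 0, 0], [0, 0, -0.06], 0.1],
  [[0, 0, 0], [0, 0, -0.06], 0.1],
  [[0, 0, 0], [0, 0, -0.04], 0.1],
  [[0, 0, -0.95], [0, 0, 0], 0.1],
  [[0, 0, -0.95], [0, 0, 0], 0.1],
  [[0, 0, -0.95], [0, 0, 0], 0.1],
  [[0, 0, -0.95], [0, 0, 0], 0.1],
  [[0, 0, -0.95], [0, 0, 0], 0.1],
])

```text
time_s: 6.35
tcp_pos: [0.6557, -0.0952, 0.1942]
ee_rot: [[0.926, 0.378, -0.0], [0.378, -0.926, 0.0], [0.0, -0.0, -1.0]]
wrist_force: [-0.2, -0.2, -3.7]
gripper_width: 0.275
gripper_force: 30.0
```

>>> move_arm([
  [[0, 0, 0], [-0.0083, -0.04, 0], 0.1],
  [[0, 0, 0], [-0.0083, -0.071, 0], 0.1],
  [[0, 0, 0], [-0.0083, -0.071, 0], 0.1],
  [[0, 0, 0], [-0.0083, -0.071, 0], 0.1],
  [[0, 0, 0], [-0.0083, -0.071, 0], 0.1],
  [[0, 0, 0], [-0.0083, -0.071, 0], 0.1],
  [[0, 0, 0], [-0.0083, -0.071, 0], 0.1],
  [[0, 0, 0], [-0.0083, -0.071, 0], 0.1],
  [[0, 0, 0], [-0.0083, -0.071, 0], 0.1],
  [[0, 0, 0], [-0.0083, -0.071, 0], 0.1],
  [[0, 0, 0], [-0.0083, -0.071, 0], 0.1],
  [[0, 0, 0], [0, 0, 0], 0.1],
])

```text
time_s: 7.55
tcp_pos: [0.4715, 0.2383, 0.1945]
ee_rot: [[0.925, 0.379, 0.001], [0.379, -0.925, 0.002], [0.001, -0.002, -1.0]]
wrist_force: [0.6, -0.7, -2.9]
gripper_width: 0.273
gripper_force: 30.0
```

```bash
python3 - <<'E'
from h import *
w=cap('wrist','w2.png');s=r.sense();R=np.array(s['ee_rot'])
print(s['time_s'],np.round(s['tcp_pos'],4),R.round(3).tolist(),np.rad2deg(np.arctan2(R[1,0],R[0,0])),s['gripper_width'],np.round(s['joints'],1))
t=cap('top');sc=cap('scene','s2.png')
print([(d['score'],d['centre']) for d in r.pinpoint('seat','wrist')])
E
```

```text
7.6 [0.4721 0.2368 0.1945] [[0.926, 0.378, 0.001], [0.378, -0.926, 0.001], [0.001, -0.001, -1.0]] 22.216198294349603 0.27360957405311004 [ 44.2  13.9 -15.6  -0.  -60.4  68. ]
[(0.85, [319.8, 226.5])]
```

View pics/w2.png

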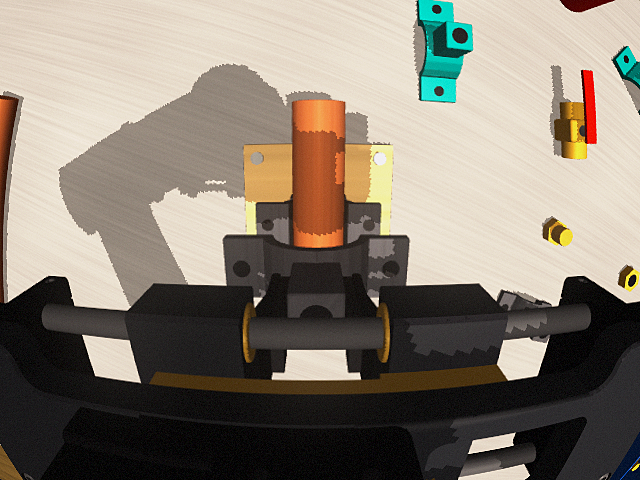

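The held upper's ears run over columns 224–409 at row 235. The lower half's ears run over 256–381 at row 203, and the pipe's far end is at row 100. I'll compare them numerically in the tool frame.

```bash
python3 - <<'E'
from h import *
w=cap('wrist');s=r.sense();R=np.array(s['ee_rot']);T=np.array(s['tcp_pos']);print(T.round(4))
g=cv2.cvtColor(w['img'],cv2.COLOR_RGB2GRAY)
loc=lambda P:((P-T)@R)*1000
for n,uv,z in [('lowL',(256,203),.06),('lowR',(381,203),.06),('heldL',(224,235),T[2]-.0385+.008),('heldR',(409,235),T[2]-.0385+.008)]:
    print(n,loc(world(w,uv,z,True)).round(1))
m=orange(w['img'],(319,170),0)
# pipe silhouette: compare edges per row with model
for name,p in [('top',(.472,.2387,np.deg2rad(22)))]:
  q=cv2.resize(render(w,PIPE,p,.06,True),(640,480),interpolation=cv2.INTER_AREA)
  for v in (105,120,140,160,180,195):
    a=np.where(m[v,270:370])[0]+270;b=np.where(q[v])[0];print(v,a.min(),a.max(),b.min(),b.max())
  print('end',np.where(m[:,318])[0].min(),np.where(q[:,318])[0].min())
for pred,P in [('seat corners',[(.018,.052,0),(.018,-.052,0)])]:
  co,si=np.cos(np.deg2rad(22)),np.sin(np.deg2rad(22));RR=np.array([[co,-si,0],[si,co,0],[0,0,1]])
  print(project(w,np.array(P)@RR.T+[.472,.2387,.06],True))
  h=np.array([(.018,-.052,-.0),(.018,.052,-.0)]);h[:,2]=.0385-.008
  print('held',project(w,h@R.T+T-[0,0,2*.0],True))
A=cv2.resize(w['img'][185:315,210:425],None,fx=3.7,fy=3.7,interpolation=cv2.INTER_CUBIC)
cv2.imwrite('pics/c3.png',np.clip(A[:,:,::-1]*1.6,0,255))
E
```

```text
[0.4733 0.2344 0.1938]
lowL [ 17.2 -48.8 133.8]
lowR [ 17.3  53.5 133.8]
heldL [ 19.8 -50.5  30.5]
heldR [19.9 51.4 30.5]
105 286 339 284 336
120 286 339 284 336
140 286 338 284 336
160 287 338 284 336
180 287 338 284 336
195 287 340 285 336
end 99 97
[[246.79710164 201.70888055]
 [373.94185205 201.62573759]]
held [[221.63164293 238.10321897]
 [409.78860232 238.29913188]][ WARN:0@0.875] global loadsave.cpp:1063 imwrite_ Unsupported depth image for selected encoder is fallbacked to CV_8U.
```

View pics/c3.png

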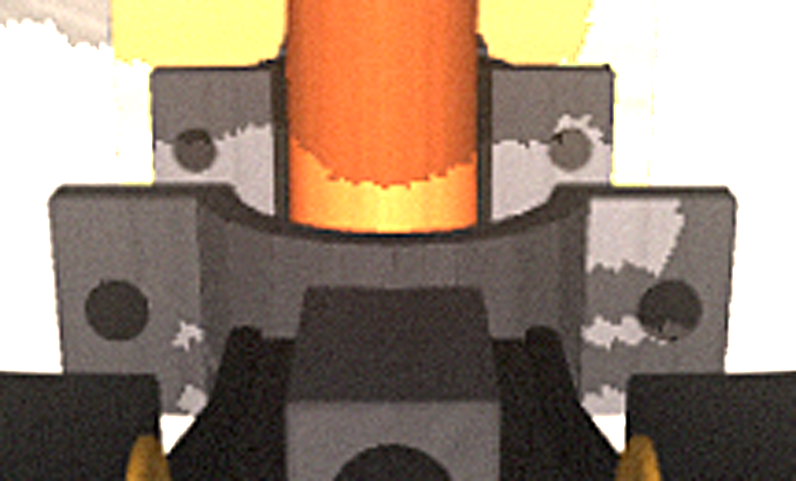

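The arm had still been settling when I took the previous shot. Now the seat lies about 1.4 mm in -x and 2.7 mm in -y (tool frame) from the held part. The yaw agrees. I'm correcting, going down to just above the pipe and looking once more.

>>> move_arm([
  [[0, 0, 0], [-0.0028, -0.0054, 0], 0.1],
  [[0, 0, 0], [0, 0, 0.03], 0.1],
  [[0, 0, 0], [0, 0, 0.035], 0.1],
  [[0, 0, 0], [0, 0, 0.035], 0.1],
  [[0, 0, 0], [0, 0, 0.026], 0.1],
  [[0, 0, 0], [0, 0, 0], 0.1],
  [[0, 0, 0], [0, 0, 0], 0.1],
  [[0, 0, 0], [0, 0, 0], 0.1],
])

```text
time_s: 8.6
tcp_pos: [0.4717, 0.2374, 0.1316]
ee_rot: [[0.927, 0.375, 0.002], [0.375, -0.927, 0.001], [0.002, -0.0, -1.0]]
wrist_force: [-0.2, 0.3, -3.0]
gripper_width: 0.271
gripper_force: 30.0
```

```bash
python3 - <<'E' 2>/dev/null
from h import *
w=cap('wrist');s=r.sense();R=np.array(s['ee_rot']);T=np.array(s['tcp_pos']);print(s['time_s'],T.round(4))
m=orange(w['img'],(319,170),0)
yaw=np.arctan2(R[1,0],R[0,0]);S=T.copy();S[2]=.06
q=cv2.resize(render(w,PIPE,(T[0],T[1],yaw),.06,True),(640,480),interpolation=cv2.INTER_AREA)
for v in range(60,230,20):
    a=np.where(m[v,240:400])[0]+240;b=np.where(q[v])[0]
    if len(a) and len(b):print(v,a.min(),a.max(),b.min(),b.max())
print('end',np.where(m[:,318])[0].min(),np.where(q[:,318])[0].min())
print('seat/held far corners expected if aligned',[project(w,np.array([(.018,-.052,h),(.018,.052,h)])@R.T+T,True).round(1).tolist() for h in (T[2]-.06,.0385-.008)])
A=cv2.resize(w['img'][170:310,215:415],None,fx=4,fy=4,interpolation=cv2.INTER_CUBIC)
cv2.imwrite('pics/c4.png',np.clip(A[:,:,::-1]*1.6,0,255))
E
```

```text
8.65 [0.4716 0.2375 0.1316]
100 283 350 282 349
120 283 350 282 349
140 284 350 282 349
160 284 349 282 348
180 284 349 283 348
200 284 349 283 348
220 279 356 283 347
end 90 89
seat/held far corners expected if aligned [[[235.9, 220.5], [394.2, 220.6]], [[220.9, 238.4], [409.1, 238.5]]]
```

View pics/c4.png

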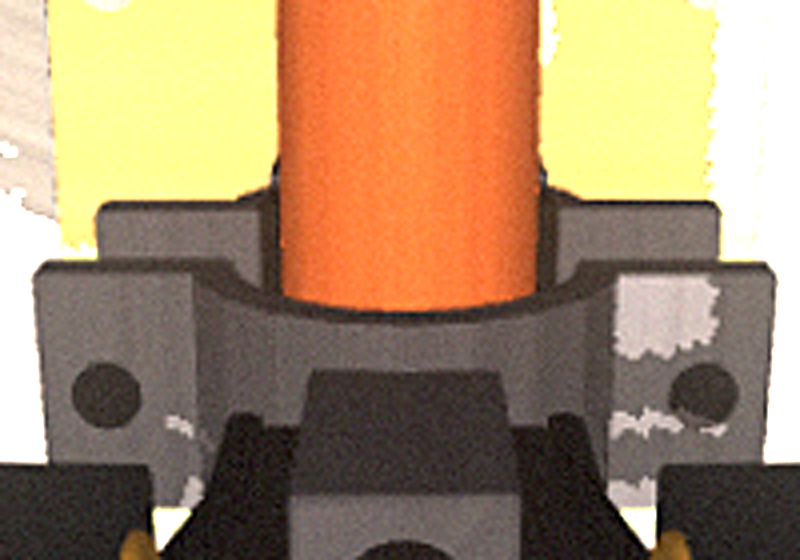

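The held part and the lower half line up within about 1 mm (ear centres at columns 316 and 317). I'm trimming x by 0.8 mm and lowering slowly.

>>> move_arm([
  [[0, 0, 0], [-0.0016, 0.0006, 0.006], 0.1],
  [[0, 0, 0], [0, 0, 0.012], 0.1],
  [[0, 0, 0], [0, 0, 0.012], 0.1],
  [[0, 0, 0], [0, 0, 0.012], 0.1],
  [[0, 0, 0], [0, 0, 0.01], 0.1],
  [[0, 0, 0], [0, 0, 0.006], 0.1],
  [[0, 0, 0], [0, 0, 0.003], 0.1],
  [[0, 0, 0], [0, 0, 0.001], 0.1],
  [[0, 0, 0], [0, 0, 0.001], 0.1],
  [[0, 0, 0], [0, 0, 0], 0.1],
  [[0, 0, 0], [0, 0, 0], 0.1],
])

```text
time_s: 9.75
tcp_pos: [0.4703, 0.2367, 0.0993]
ee_rot: [[0.927, 0.375, 0.0], [0.375, -0.927, 0.0], [0.0, -0.0, -1.0]]
wrist_force: [0.0, 0.4, -3.3]
gripper_width: 0.274
gripper_force: 30.0
```

>>> move_arm([
  [[0, 0, 0], [0, 0, 0.001], 0.1],
  [[0, 0, 0], [0, 0, 0], 0.1],
  [[0, 0, 0], [0, 0, 0.001], 0.1],
  [[0, 0, 0], [0, 0, 0], 0.1],
  [[0, 0, 0], [0, 0, 0], 0.1],
])

```text
time_s: 10.25
tcp_pos: [0.4703, 0.2366, 0.0985]
ee_rot: [[0.927, 0.375, 0.0], [0.375, -0.927, 0.0], [0.0, 0.0, -1.0]]
wrist_force: [-1.6, 0.1, 0.2]
gripper_width: 0.276
gripper_force: 30.0
```

>>> move_arm([
  [[0, 0, 0], [0, 0, 0.001], 0.1],
  [[0, 0, 0], [0, 0, 0], 0.1],
  [[0, 0, 0], [0, 0, 0], 0.1],
])

```text
time_s: 10.55
tcp_pos: [0.4703, 0.2366, 0.0984]
ee_rot: [[0.927, 0.375, 0.0], [0.375, -0.927, 0.0], [0.0, 0.0, -1.0]]
wrist_force: [-2.9, -1.1, 5.4]
gripper_width: 0.269
gripper_force: 30.0
```

```bash
python3 - <<'E' 2>/dev/null
from h import *
w=cap('wrist');s=r.sense();print(s['time_s'],np.round(s['tcp_pos'],4),np.round(s['wrist_force'],1),np.round(s['moment'],2))
A=cv2.resize(w['img'][170:310,215:415],None,fx=4,fy=4,interpolation=cv2.INTER_CUBIC)
cv2.imwrite('pics/c5.png',np.clip(A[:,:,::-1]*1.6,0,255))
E
```

```text
10.6 [0.4703 0.2367 0.0985] [-3.1 -0.2  5.5] [-0.29  1.03  0.04]
```

View pics/c5.png

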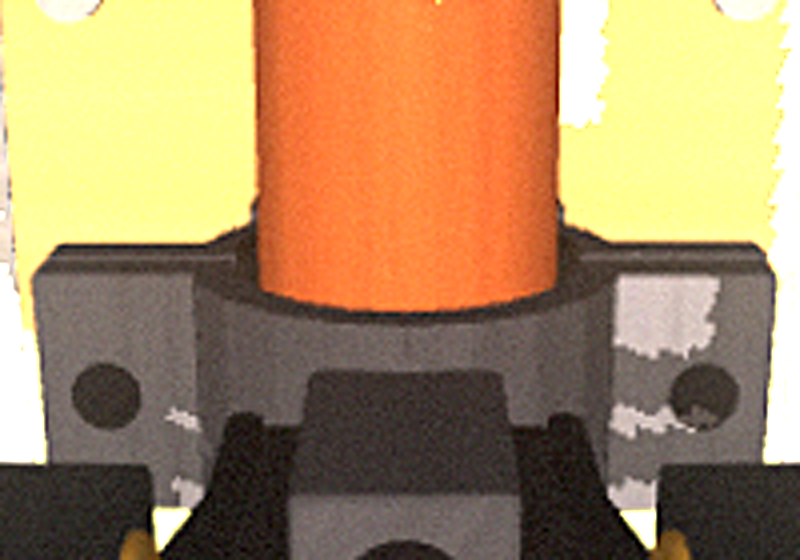

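The ears meet flush (crop rows ~245–270), the pipe is centred in the bore (columns 258–556 against ears 36–773), and contact force is a light 5 N. I'm letting go and retreating.

>>> move_arm([
  [[0, 0, 0], [0, 0, 0], 0.4],
  [[0, 0, 0], [0, 0, 0], 0.6],
  [[0, 0, 0], [0, 0, 0], 0.8],
  [[0, 0, 0], [0, 0, 0], 0.8],
  [[0, 0, 0], [0, 0, -0.02], 0.8],
  [[0, 0, 0], [0, 0, -0.05], 0.8],
  [[0, 0, 0], [0, 0, -0.06], 0.8],
  [[0, 0, 0], [0, 0, -0.06], 0.8],
  [[0, 0, 0], [0, 0, -0.04], 0.8],
  [[0, 0, 0], [0, 0, 0], 0.8],
  [[0, 0, 0], [0, 0, 0], 0.8],
])

```text
time_s: 11.7
tcp_pos: [0.4701, 0.2366, 0.2129]
ee_rot: [[0.927, 0.375, 0.0], [0.375, -0.927, 0.001], [0.001, -0.001, -1.0]]
wrist_force: [-0.5, -0.6, 0.6]
gripper_width: 0.802
gripper_force: 0.0
```

```bash
python3 - <<'E' 2>/dev/null
from h import *
w=cap('wrist');s=r.sense();R=np.array(s['ee_rot']);T=np.array(s['tcp_pos']);print(s['time_s'],T.round(4),s['gripper_width'])
uv=project(w,[(.4703,.2367,.09)],True)[0]
A=cv2.resize(w['img'][130:290,215:415],None,fx=3.7,fy=3.7,interpolation=cv2.INTER_CUBIC);print(uv)
cv2.imwrite('pics/c6.png',np.clip(A[:,:,::-1]*1.6,0,255))
E
```

```text
11.75 [0.4697 0.2363 0.212 ] 0.7976181923536259
[315.36508117 226.53385589]
```

View pics/c6.png

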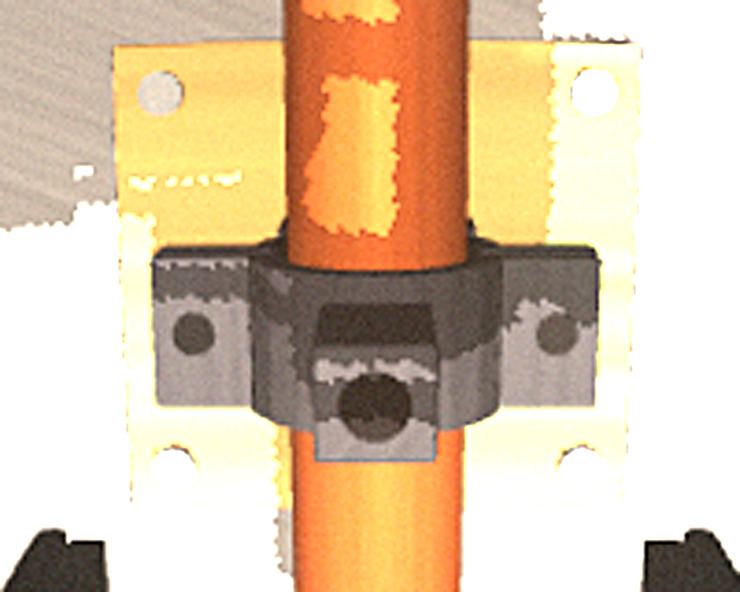

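The upper sits square on the lower half. Its ears (crop columns 155–597) are flush and centred on the pipe, and the gripper is clear.

```bash
python3 -c "from station import r;print(r.finish_job())"
```

```text
the job is handed in; nothing more can be done
None
```

The matching upper half (upper_a) is on the lower half over the pipe, its ears flush and in line as far as the wrist camera shows; it was let go, the other uppers were not touched, and the job was handed in at about 12 s.

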